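# Nod two tortoises for a customer

### The arm

A 7-joint arm with a two-finger parallel gripper is mounted at the origin on the work surface. World frame = base frame: x ahead of the robot, y to its left, z up, the work surface at z = 0. Lengths are in m, angles in rad, forces in N, time in s.
With the tool pointing down it reaches from about 0.4 to 0.875 m from the base axis. Payload 4.4 kg.
Tool frame: the origin (TCP) lies midway between the tips of the shut fingers; the grasp point (between the pads) lies manip.pinch_z behind it (manip.pinch_z is the distance from the TCP to the grasp point, in m); z points along the fingers, y is the line along which they close (so a half turn about z gives the same grasp; the last joint's range is limited). The gripper opens to 85 mm and grips with 20 to 120 N. Pads are 22 mm wide; open, the fingers measure 114 mm over their backs; the gripper's body (76 mm by 85 mm) begins 54 mm behind the grasp point. The pads swing forward as they close: fully open they stand 13 mm farther back than shut.
Start: joints at [-1.184, 0.628, 0.038, 1.517, -0.027, 0.996, -0.02], TCP at [0.284, 0.585, 0.231] pointing down, gripper open.
Joint ranges: [-3.06, 3.06], [-0.37, 2.12], [-1.25, 1.32], [0.18, 2.47], [-1.1, 4.24], [0.23, 1.98], [-2.94, 2.94]. Speed limits (rad/s): [2.57, 2.57, 3.14, 3.14, 3.14, 3.14, 3.14].

### API

Orientations are given as a rotation vector (axis times angle).
In Python, from workcell import manip, kinematics, monitor, get_image, camera_info, trace gives the robot as it stands. The module is installed in compiled form; this text tells all that it offers. Calls block until the motion is done:
- manip.goto(position, orientation): joint-space move of the TCP to a pose.
- manip.servo_line(position, rate=0.15, attitude=None, stop_force=None): straight line of the TCP; attitude=None keeps the orientation; rate is the mean speed in m/s. With stop_force (N) it stops when the force on the tool has changed by that much, and returns True; else False.
- manip.goto_joints(angles): joint-space move.
- manip.grip(opening): finger opening in m; the grip force is fixed at half the most; returns when the fingers have stopped.
- manip.hold(seconds).
- kinematics.solve_ik(position, orientation): joint angles nearest the present ones, or None.
- monitor.get_obs(): the state.
- get_image(name): name is "scene" or "top" or "wrist"; returns the picture (384x512x3 uint8, blue, green, red); there is no depth.
- camera_info(name): a dict with "mtx" (3x3 intrinsics, pixels), "origin" and "rotation" of the camera in the world; the wrist camera has in their place "tool_from_camera" (4x4, takes a point from camera to tool coordinates, whose origin is the TCP and whose axes are the flange's). Camera axes: x right, y up, looking along -z (the intrinsics and any distortion apply to the point x, -y, -z); pixel columns grow to the right and rows downward; lengths in m; the calibration is good to about 2 mm. The wrist camera is an equidistant fisheye: a pixel r from the principal point sees the ray r / f radians off the axis. A picture is of the moment at which its call begins: read the wrist's pose just before it. camera_info takes no time and is no camera call.
A pose or a line that the arm cannot do raises manip.IKError and nothing moves.
- manip.close_job(): hands the job in; it is judged then, once.
Trained networks look in the newest picture that a camera, given by its name, has taken for a name from the list of things; names that differ only in an ending like _2 or _b are one class to them, and where a whole thing is asked for, a point or a joint stands for the part that bears it (a point fixed in the world has none). Each returns a list of dicts, best first, with "score" (0 to 1); they miss things now and then, are a little off and sometimes report something else, mostly with a low value. They report only what shows in the picture. A call takes as long as a camera call.
- trace(camera, query): "region" (384x512 bool, what is visible of it) and "rect" ([left, top, right, bottom] in pixels, round what is visible of it).
The state is a dict: "t": time; "q": joint angles; "dq": joint speeds; "tau": joint torques, N m; "position": TCP position; "eef_rot": TCP orientation; "wrist_force": force on the tool from outside, world axes, zero at the start; "torque": the same for the moment, N m; "opening": finger opening in m; "finger_force": force on a finger pad.
Only numpy, scipy, OpenCV 4.12 (cv2) and the standard library are available. Lean on these libraries where they do the work, as an engineer would, in place of code of your own. Each camera call takes 0.05 s, during which the arm holds its last target. There are 200 camera calls.

### The job

A customer at the craft stall wants to see the nodding tortoises work. With the fingertips, gently press the head of the purple tortoise well down, more than half of its travel, and let it spring back up; then do the same with the yellow one and withdraw. Do not lift or shove the toys, and leave the green and red tortoises and the other wares alone.

Things in the scene. Friction and masses are not known exactly. Their poses are not given: they have to be found in the camera images.
- purple: the purple tortoise: loose nodding wooden toy, about 0.4 kg, round purple shell 86 mm across, its top 61 mm up. Origin on the underside of its 155 x 80 x 12 mm wooden plinth, 15 mm from the shell's axis towards the head; z up, head along its own -x. Plinth: 90 mm to the head side, 65 mm to the tail side; pressing the head does not tip it.
- purple_crown (a point): top of the pale wooden head (a ball 32 mm across) of the purple tortoise, 70 mm from the toy's origin along its -x, 74 mm above the counter when up. The head sits on a neck hinged in the shell 48 mm behind the ball's centre; the shell begins 42 mm behind the ball's centre.
- purple_nod (a joint): nod of the purple tortoise's head: 0 is up (rest), 0.45 rad fully down (crown about 22 mm lower, a hard stop). A spring brings it back up; half way down takes about 1.7 N on the crown, fully down about 3 N.
- yellow: the yellow tortoise: loose nodding wooden toy, about 0.4 kg, round yellow shell 86 mm across, its top 61 mm up. Origin on the underside of its 155 x 80 x 12 mm wooden plinth, 15 mm from the shell's axis towards the head; z up, head along its own -x. Plinth: 90 mm to the head side, 65 mm to the tail side; pressing the head does not tip it.
- yellow_crown (a point): top of the pale wooden head (a ball 32 mm across) of the yellow tortoise, 70 mm from the toy's origin along its -x, 74 mm above the counter when up. The head sits on a neck hinged in the shell 48 mm behind the ball's centre; the shell begins 42 mm behind the ball's centre.
- yellow_nod (a joint): nod of the yellow tortoise's head: 0 is up (rest), 0.45 rad fully down (crown about 22 mm lower, a hard stop). A spring brings it back up; half way down takes about 1.7 N on the crown, fully down about 3 N.
- green: the green tortoise: loose nodding wooden toy, about 0.4 kg, round green shell 86 mm across, its top 61 mm up. Origin on the underside of its 155 x 80 x 12 mm wooden plinth, 15 mm from the shell's axis towards the head; z up, head along its own -x. Plinth: 90 mm to the head side, 65 mm to the tail side; pressing the head does not tip it.
- green_crown (a point): top of the pale wooden head (a ball 32 mm across) of the green tortoise, 70 mm from the toy's origin along its -x, 74 mm above the counter when up. The head sits on a neck hinged in the shell 48 mm behind the ball's centre; the shell begins 42 mm behind the ball's centre.
- green_nod (a joint): nod of the green tortoise's head: 0 is up (rest), 0.45 rad fully down (crown about 22 mm lower, a hard stop). A spring brings it back up; half way down takes about 1.7 N on the crown, fully down about 3 N.
- red: the red tortoise: loose nodding wooden toy, about 0.4 kg, round red shell 86 mm across, its top 61 mm up. Origin on the underside of its 155 x 80 x 12 mm wooden plinth, 15 mm from the shell's axis towards the head; z up, head along its own -x. Plinth: 90 mm to the head side, 65 mm to the tail side; pressing the head does not tip it.
- red_crown (a point): top of the pale wooden head (a ball 32 mm across) of the red tortoise, 70 mm from the toy's origin along its -x, 74 mm above the counter when up. The head sits on a neck hinged in the shell 48 mm behind the ball's centre; the shell begins 42 mm behind the ball's centre.
- red_nod (a joint): nod of the red tortoise's head: 0 is up (rest), 0.45 rad fully down (crown about 22 mm lower, a hard stop). A spring brings it back up; half way down takes about 1.7 N on the crown, fully down about 3 N.
- bowl: loose plum-coloured bowl, 110 mm across, 45 mm high, behind the toys; origin under its centre
- jar: loose terracotta jar with a wooden cap, 52 mm across, 75 mm high, behind the toys; origin under its centre
- doll: loose orange peg doll, 42 mm across, 85 mm high, standing behind the toys; origin under its centre
- bangle: loose brass bangle lying flat, 72 mm across, 12 mm high, behind the toys; origin under its centre

How it is judged:
By the outcome, as a careful person would: the job done as asked, in the order asked, and still so for the second after the job is handed in, with the robot touching nothing.
It also fails if it takes over 42 s, if anything falls off the work surface, if the arm or the gripper's body presses on something with over 40 N, if the wrist force passes 120 N, or if a joint passes its speed limit or range.

## Working session

There is one attempt and no reset: what is moved stays moved. The work goes in short steps, each a Python script; the robot and the scene stay as the last script left them, time stands still between calls to the robot, and variables do not carry over. Pictures are saved under pics/ and viewed, at most 10 in all, crops included, and the job is handed in when it is done.

```bash
mkdir -p pics; python3 - <<'E'
from workcell import *
import cv2,numpy as np
for c in("top","scene"):
    im=get_image(c); cv2.imwrite(f"pics/{c}1.png",im)
    i=camera_info(c); print(c,{k:np.round(v,4).tolist() if not isinstance(v,str) else v for k,v in i.items()})
    for n in("purple","yellow","green","red","purple_crown","yellow_crown"):
        for d in trace(c,n)[:3]:
            ys,xs=np.nonzero(d["region"]); print(c,n,round(d["score"],2),np.round(d["rect"]),xs.mean().round(1),ys.mean().round(1),len(xs))
o=monitor.get_obs();print(o["t"],o["eef_rot"],o["wrist_force"],manip.pinch_z)
E
```

```text
top {'mtx': [[406.4341, 0.0, 255.9282], [0.0, 406.4341, 196.4075], [0.0, 0.0, 1.0]], 'origin': [0.375, -0.0102, 1.3334], 'rotation': [0.1393, -0.1185, -1.556]}
top purple 0.56 [141. 188. 171. 239.] 151.3 213.0 1151
top yellow 0.6 [272. 178. 306. 227.] 288.4 203.6 1149
top green 0.77 [336. 205. 381. 260.] 355.9 232.4 1198
top red 0.67 [207. 193. 240. 243.] 223.0 217.1 1181
top red 0.42 [203. 133. 235. 162.] 217.4 146.8 833
top purple_crown 0.57 [142. 209. 152. 233.] 145.7 224.0 156
top yellow_crown 0.52 [292. 203. 302. 223.] 293.4 214.9 134
top yellow_crown 0.24 [220. 217. 226. 238.] 223.3 229.3 119
top yellow_crown 0.21 [200. 132. 236. 160.] 217.5 146.7 842
scene {'mtx': [[408.6033, 0.0, 251.7036], [0.0, 408.6033, 189.128], [0.0, 0.0, 1.0]], 'origin': [1.6126, -0.3666, 0.7274], 'rotation': [0.9008, 0.605, 1.1219]}
scene purple 0.74 [319. 156. 353. 193.] 336.5 177.7 664
scene yellow 0.58 [187. 184. 238. 221.] 214.6 203.2 952
scene green 0.62 [117. 176. 160. 220.] 138.0 201.0 1009
scene green 0.61 [291. 208. 331. 231.] 308.0 217.2 728
scene green 0.27 [189. 183. 238. 222.] 214.5 203.3 967
scene red 0.73 [249. 164. 294. 201.] 272.6 185.9 917
scene purple_crown 0.51 [289. 205. 330. 231.] 308.1 217.4 796
scene purple_crown 0.5 [326. 156. 334. 168.] 330.0 160.4 100
scene yellow_crown 0.52 [205. 181. 212. 194.] 205.6 186.5 95
0.7 [-7.05256969e-01 -3.06135728e+00 -7.13021423e-05] [0.65195651 0.08632464 0.35376755] 0.0187
```

```bash
python3 - <<'E'
import cv2
a=cv2.imread("pics/top1.png")[120:280,110:400];cv2.imwrite("pics/topc.png",cv2.resize(a,(798,440),interpolation=cv2.INTER_CUBIC))
E
```

```text
(no output)
```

View pics/topc.png

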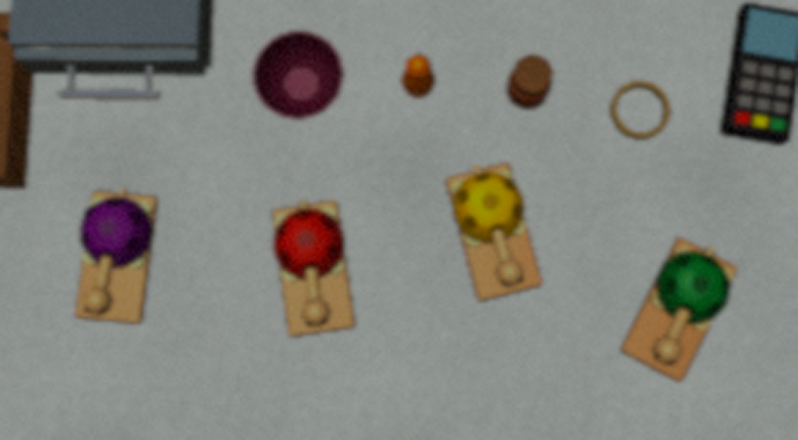

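View pics/scene1.png

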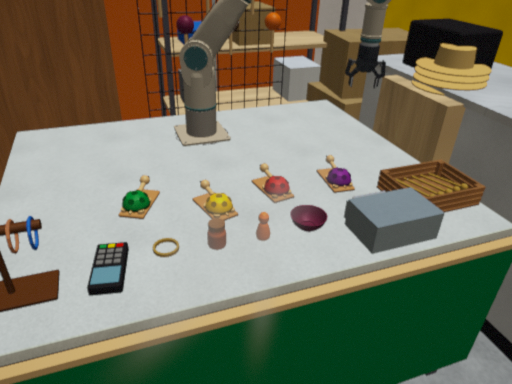

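The top view shows purple at left (ball about px 145,229; shell 152,204) and yellow third (ball 295,218; shell 287,195). All heads point toward the robot. I'll localise from this, then refine with the wrist camera.

```bash
cat > h.py <<'E'
from workcell import *
import cv2,numpy as np
from scipy.spatial.transform import Rotation as Ro
def ray_hit(c,px,z,pose=None):
    i=camera_info(c); K=i["mtx"]; d=(np.array(px,float)-[K[0][2],K[1][2]])
    if pose is None:
        R=Ro.from_rotvec(i["rotation"]).as_matrix() if np.size(i["rotation"])==3 else np.array(i["rotation"]); o=np.array(i["origin"])
        v=np.array([d[0]/K[0][0],-d[1]/K[1][1],-1])
    else:
        p,r=pose; T=np.array(i["tool_from_camera"]); Rt=Ro.from_rotvec(r).as_matrix()
        R=Rt@T[:3,:3]; o=np.array(p)+Rt@T[:3,3]
        rr=np.hypot(*d); th=rr/K[0][0]; v=np.array([d[0]/rr*np.sin(th),-d[1]/rr*np.sin(th),-np.cos(th)])
    w=R@v; return o+w*(z-o[2])/w[2]
def down(h):  # tool z down, closing line perpendicular to heading h (toy axis)
    best=None; cur=Ro.from_rotvec(monitor.get_obs()["eef_rot"])
    for s in(1,-1):
        x=s*np.array([np.cos(h),np.sin(h),0]); z=np.array([0,0,-1.]); r=Ro.from_matrix(np.c_[x,np.cross(z,x),z])
        a=(cur.inv()*r).magnitude()
        if best is None or a<best[0]: best=(a,r.as_rotvec())
    return best[1]
E
python3 - <<'E'
from h import *
for n,b,s in(("purple",(145.3,228.7),(152.2,204)),("yellow",(295.1,218.5),(287.5,195.3))):
    B=ray_hit("top",b,.058);S=ray_hit("top",s,.040);d=(B-S)[:2];print(n,B,S,np.hypot(*d),np.degrees(np.arctan2(d[1],d[0])))
i=camera_info("wrist");print(np.round(i["mtx"],1).tolist(),np.round(i["tool_from_camera"],3).tolist())
B=ray_hit("top",(145.3,228.7),.058);S=ray_hit("top",(152.2,204),.04);d=(B-S)[:2]
r=down(np.arctan2(d[1],d[0])); p=B.copy();p[2]=.2
print(kinematics.solve_ik(p,r),kinematics.solve_ik([*p[:2],.05],r))
manip.goto(p,r)
manip.grip(0.0)
o=monitor.get_obs();im=get_image("wrist");cv2.imwrite("pics/w1.png",im)
print(o["t"],o["position"],o["eef_rot"],o["opening"],o["wrist_force"])
for q in("purple","purple_crown"):
    for t in trace("wrist",q)[:2]:
        ys,xs=np.nonzero(t["region"]);print(q,t["score"],t["rect"],xs.mean(),ys.mean())
E
```

```text
purple [0.47992716 0.35531401 0.058     ] [0.56133962 0.3426569  0.04      ] 0.08239047858372324 171.1630306963772
yellow [ 0.51722562 -0.11619026  0.058     ] [ 0.59413369 -0.09349137  0.04      ] 0.08018785032038789 -163.55639418500832
[[297.3, 0.0, 253.7], [0.0, 297.3, 194.6], [0.0, 0.0, 1.0]] [[-0.0, 0.961, 0.278, 0.071], [1.0, 0.0, 0.0, 0.002], [0.0, 0.278, -0.961, -0.144], [0.0, 0.0, 0.0, 1.0]]
[-0.65709382  0.58625328 -0.04282151  1.70412739  0.03147745  0.85188014
  0.70305651] [-0.66047259  0.79578721 -0.03819388  1.80332011  0.05277891  0.54346659
  0.68417197]
2.625 [0.47994801 0.3552591  0.19999775] [-2.42186865e-01 -3.13222906e+00  5.46584328e-05] 0.00012914368547487312 [ 0.132878    0.64264756 -0.31234148]
purple 0.93 [219.8, 152.6, 294.9, 272.5] 259.0181485181485 198.47052947052947
purple_crown 0.66 [241.1, 167.8, 272.3, 227.9] 256.23987034035656 192.5486223662885
```

View pics/w1.png

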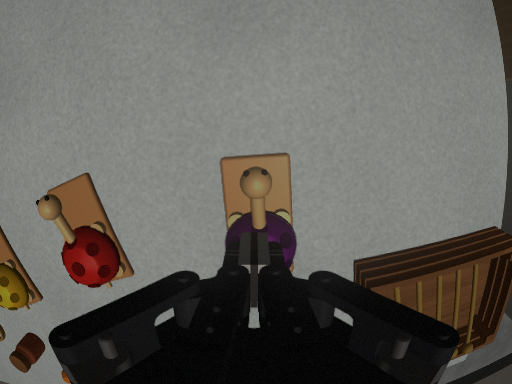

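The wrist view shows purple ball centre at about (256.5,183), with the toy upright in view and the fingers shut.

```bash
cat >> h.py <<'E'
def press(B,h,zb=.057):
    r=down(h); p=np.array(B)
    manip.servo_line([p[0],p[1],.095],rate=.1,attitude=r)
    f0=monitor.get_obs()["wrist_force"]
    hit=manip.servo_line([p[0],p[1],zb],rate=.025,stop_force=6)
    manip.hold(.2); o=monitor.get_obs(); print("bottom",hit,o["t"],o["position"],o["wrist_force"]-f0)
    cv2.imwrite(f"pics/b{o['t']:.1f}.png",get_image("wrist"))
    manip.servo_line([p[0],p[1],.095],rate=.03); manip.hold(.2); print(monitor.get_obs()["wrist_force"]-f0)
E
python3 - <<'E'
from h import *
o=monitor.get_obs();B=ray_hit("wrist",(256.5,183),.058,(o["position"],o["eef_rot"]))
S=ray_hit("wrist",(262,240),.04,(o["position"],o["eef_rot"]))
print(B,S)
T=np.array([.4799,.3553,.058])
if np.hypot(*(B-T)[:2])<.008:
    press((B+T)/2,np.radians(171.5))
    manip.servo_line([*B[:2],.2],rate=.2)
    o=monitor.get_obs();im=get_image("wrist");cv2.imwrite("pics/w2.png",im);print(o["t"],o["position"])
E
ls pics
```

```text
[0.48092868 0.35969062 0.058     ] [0.55131443 0.35534123 0.04      ]
bottom False 5.8417 [0.48042635 0.35753511 0.05708338] [-2.87724007  0.74839572  2.14233784]
[-0.45666746  0.18545311 -1.25149215]
8.1833 [0.48036299 0.35916881 0.19918295]
b5.8.png
scene1.png
top1.png
topc.png
w1.png
w2.png
```

```bash
python3 - <<'E'
import cv2,numpy as np
a=[cv2.imread(f"pics/{n}.png")[120:300,180:340] for n in("w1","w2")]
b=cv2.imread("pics/b5.8.png")[100:360,120:400]
a=[cv2.resize(x,(240,270)) for x in a]+[cv2.resize(b,(291,270))]
cv2.imwrite("pics/cmp.png",np.hstack(a))
E
```

```text
(no output)
```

View pics/cmp.png

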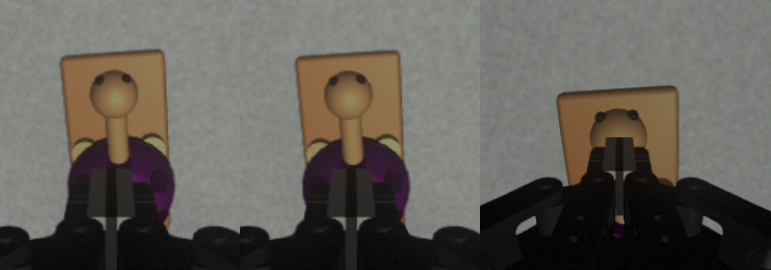

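Comparing the before and after crops, the head is back up and the plinth looks unmoved. At the bottom of the press, the tip sits on the ball. I'll check plinth motion numerically while going to yellow.

```bash
python3 - <<'E'
from h import *
p1=([.479948,.355259,.199998],[-.242187,-3.132229,0]);o=monitor.get_obs();p2=(o["position"],o["eef_rot"])
for a,b in(((220.7,158),(217.3,158.7)),((288.7,153.3),(286,154))):
    print(ray_hit("wrist",a,.012,p1),ray_hit("wrist",b,.012,p2))
B=np.array([.5172,-.1162,.2]);r=down(np.radians(-163.6))
manip.goto(B,r)
o=monitor.get_obs();im=get_image("wrist");cv2.imwrite("pics/w3.png",im);print(o["t"],o["position"],o["eef_rot"],o["wrist_force"])
t=get_image("top");a=cv2.imread("pics/top1.png")
cv2.imwrite("pics/cmp2.png",np.hstack([cv2.resize(im[100:300,140:380],(480,400)),cv2.resize(a[175:250,130:180],(150,225*400//225)),cv2.resize(t[175:250,130:180],(150,400))]))
for q in("yellow","yellow_crown"):
    get=trace("wrist",q)[:2]
    for t in get: print(q,t["score"],t["rect"])
E
```

```text
[0.45710866 0.32275931 0.012     ] [0.45692984 0.32212432 0.012     ]
[0.46361641 0.39955974 0.012     ] [0.46311144 0.39945397 0.012     ]
9.975 [ 0.51760736 -0.11487938  0.19989365] [-4.50745885e-01  3.10880661e+00  1.15904339e-03] [ 0.66503613 -0.00227613 -0.25332234]
yellow 0.96 [220.0, 151.8, 290.7, 266.2]
```

View pics/cmp2.png

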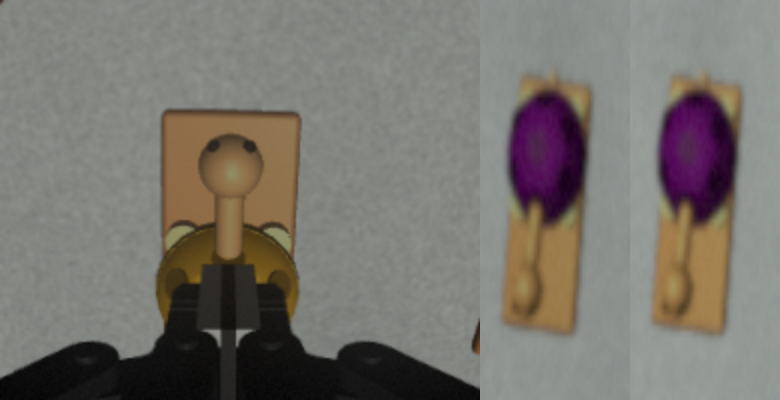

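Purple has not moved (under 1 mm) and its head is up. The yellow ball is at about (255.5,183) in the wrist view, with plinth front corners at about (221,155) and (290,156).

```bash
python3 - <<'E'
from h import *
o=monitor.get_obs();P=(o["position"],o["eef_rot"]);B=ray_hit("wrist",(255.5,183),.058,P);T=np.array([.5172,-.1162,.058])
c=(ray_hit("wrist",(221.5,155.5),.012,P)+ray_hit("wrist",(290,156.5),.012,P))/2
h=np.radians(-163.6);print(B,c-.02*np.array([np.cos(h),np.sin(h),0]))
if np.hypot(*(B-T)[:2])<.008:
    press((B+T)/2,h)
    manip.servo_line([*B[:2],.2],rate=.15)
    o=monitor.get_obs();im=get_image("wrist");print(o["t"],o["position"])
    P2=(o["position"],o["eef_rot"]);a=cv2.imread("pics/w3.png")
    import glob
    b=cv2.imread(sorted(glob.glob("pics/b1*.png"))[-1])
    t=get_image("top")
    cv2.imwrite("pics/cmp3.png",np.hstack([cv2.resize(x[120:300,180:340],(240,270)) for x in(a,im,b)]))
    cv2.imwrite("pics/t4.png",cv2.resize(t[120:280,110:400],(798,440)))
E
```

```text
[ 0.51760199 -0.11175691  0.058     ] [ 0.51727117 -0.11123885  0.012     ]
bottom False 13.2417 [ 0.51730309 -0.11400767  0.05706001] [-2.14715889  0.45819139  2.25328607]
[-0.23952934  0.86236374 -0.41129647]
15.7583 [ 0.51692337 -0.11170815  0.19932733]
```

View pics/cmp3.png

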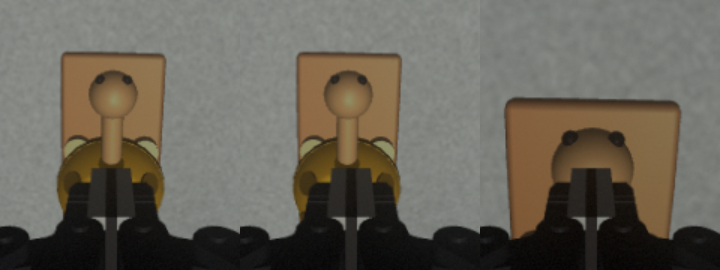

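The yellow head came back up and its plinth did not move. Both presses went 17 mm of the 22 mm travel, with about 2.2 N vertical force. The arm is clear at z = 0.2, so I'm handing in.

```bash
python3 -c "
from workcell import manip
print(manip.close_job())"
```

```text
the job is handed in; nothing more can be done
None
```

I pressed the purple head and then the yellow one about 17 mm of their 22 mm travel; both sprang back up with the toys where they stood, and the job was handed in with the arm clear at about 16 s.

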